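# Sweep the loose terminal blocks into the pan

## Task

Clear the bench mat for the next enclosure: with the closed fingers, sweep the three loose orange terminal blocks across the mat and through the open front of the yellow pan, until all three lie completely inside it. Slide them only, do not pick them up, and leave the black relay and everything else on the bench where it is.

Things in the scene. Friction and masses are not known exactly. Their poses are not given: they have to be found in the camera images.
- terminal_a: orange terminal block, a loose 36 x 26 x 18 mm box (its x, y, z) of about 25 g with three screw heads on top, lying flat on the mat at any yaw; origin at the centre of its underside, z up. It slides easily when pushed
- terminal_b: orange terminal block, a loose 36 x 26 x 18 mm box (its x, y, z) of about 25 g with three screw heads on top, lying flat on the mat at any yaw; origin at the centre of its underside, z up. It slides easily when pushed
- terminal_c: orange terminal block, a loose 36 x 26 x 18 mm box (its x, y, z) of about 25 g with three screw heads on top, lying flat on the mat at any yaw; origin at the centre of its underside, z up. It slides easily when pushed
- pan: yellow three-sided pan, fixed: inside 200 mm wide (its x), 130 mm deep (its y), open at its -y end, which faces roughly to the robot's right; side and back walls 4 mm thick, 30 mm high. Its floor is a film flush with the mat, no lip at the mouth. Origin at the centre of the inner floor, z up
- mat: flat blue bench mat, fixed, 420 x 860 mm (x, y), 3 mm thick: its top, on which the work lies, is at world z = 0.003. Origin at the centre of its underside
- pan_mouth (a point): middle of the pan's open front edge, at floor level; axes as the pan's, so +y leads into the pan
- relay: loose black relay, a box 28 x 22 x 24 mm with a white label on top, standing on the mat among the terminal blocks; to be left alone. Origin at the centre of its underside
- tape: loose black roll of tape lying flat on the mat, 100 mm across, 48 mm high; origin at the centre of its underside; to be left alone
- glue: loose white glue bottle with a red cap, 44 mm across, 130 mm tall, upright; origin at the centre of its underside; to be left alone
- driver: loose screwdriver with a yellow handle, 190 mm long, lying on the bench right of the mat; origin near its middle, blade to its +x; to be left alone
- meter: loose yellow and black multimeter lying on its back at the far side of the mat, 90 x 170 x 46 mm (its x, y, z) with its dial; origin at the centre of its underside; to be left alone
- mug: loose white mug, 76 mm across, 85 mm high, standing on the bench left of the mat; origin at the centre of its underside; to be left alone

How it is judged:
By the outcome, as a careful person would: the job done as asked, in the order asked, and still so for the second after the job is handed in, with the robot touching nothing.
It also fails if it takes over 72 s, if anything falls off the work surface, if the arm or the gripper's body presses on something with over 40 N, if the wrist force passes 120 N, or if a joint passes its speed limit or range.

## Robot

A 6-joint arm with a two-finger parallel gripper is mounted at the origin on the work surface. World frame = base frame: x ahead of the robot, y to its left, z up, the work surface at z = 0. Lengths are in m, angles in rad, forces in N, time in s.
With the tool pointing down it reaches from about 0.375 to 0.975 m from the base axis. Payload 3.8 kg.
Tool frame: the origin (TCP) lies between the finger pads; the fingertips stand 8 mm ahead of it and the grasp point (between the pads) lies 11 mm behind it (tcp_to_tips is the distance from the TCP to the fingertips, in m); z points along the fingers, y is the line along which they close (so a half turn about z gives the same grasp; the last joint's range is limited). The gripper opens to 85 mm and grips with 20 to 120 N. Pads are 22 mm wide; open, the fingers measure 114 mm over their backs; the gripper's body (76 mm by 85 mm) begins 54 mm behind the grasp point. The pads swing forward as they close: fully open they stand 13 mm farther back than shut.
Start: joints at [-1.295, 0.264, 1.604, -0, 1.274, -0.037], TCP at [0.208, -0.642, 0.217] pointing down, gripper open.
Joint ranges: [-2.63, 2.63], [-0.94, 2.18], [0.31, 2.57], [-1.31, 4.45], [0, 2.66], [-2.55, 2.55]. Speed limits (rad/s): [2.57, 2.57, 3.14, 3.14, 3.14, 3.14].

## Interface

Orientations are given as a rotation vector (axis times angle).
In Python, from workcell import * gives the robot as it stands.
- The arm moves only by the tool move_arm, never from a script. Its argument "series" is one flat list of numbers, 7 for each row, row after row: the finger opening in cm, from 0 to 8.54, then the shift along the tool's x, y, z in cm, then the turn, a rotation vector about the tool's x, y, z in degrees. A call has 1 to 5 rows; each row shifts and turns the commanded pose from where the row before left it, along the tool's axes as they then stand; what a row does not reach is not made up. A row lasts 1/8 s, in which the tool goes at most 62.5 mm and 10.7 degrees, less where a joint would pass 70% of its speed; a pose out of reach is approached as far as the arm can. A call is refused whole if a number of a shift passes 6.25 or a number of a turn 10.7, either way. A call with a gripper value outside its range is refused whole. The fingers move at their own pace and stop on an object; "grip_force" is the grip in N (left out, the last holds). Time passes only in rows, so rows that do not move let the fingers close. It gives the time, the measured TCP pose, the force, the opening and the grip force at its end, in the units of the state.
- read_state(): the state, without advancing time (a new reading comes with each control period).
- read_camera(name): name is "side" or "top" or "wrist"; returns the picture (420x560x3 uint8, red, green, blue); there is no depth.
- calibration(name): a dict with "camera_matrix" (3x3 intrinsics, pixels), "k1" (the pictures are not rectified: a ray, as slopes to the right and down, at radius r is drawn at 1 + k1 r^2 times it, then the intrinsics apply), "rvec" (rotation vector, rad) and "tvec" (3), from world to camera coordinates, as OpenCV has them. Camera axes: x right, y down, z forward; pixel columns grow to the right and rows downward; lengths in m; the calibration is good to about 2 mm. A picture is of the moment at which its call begins: read the wrist's pose just before it. calibration takes no time and is no camera call; for the wrist camera it gives the pose at the moment of the call.
- finish_job(): hands the job in; it is judged then, once.
The state is a dict: "time": time; "q": joint angles; "joint_vel": joint speeds; "joint_torque": joint torques, N m; "tool_pos": TCP position; "tcp_rot": TCP orientation; "wrist_force": force on the tool from outside, world axes, zero at the start; "torque": the same for the moment, N m; "width": opening from 0.0 (shut) to 1.0 (fully open); "grip_force": force on a finger pad.
Only numpy, scipy, OpenCV 4.12 (cv2) and the standard library are available. Lean on these libraries where they do the work, as an engineer would, in place of code of your own. Each camera call takes 0.05 s, during which the arm holds its last target. There are 200 camera calls.

## Working session

There is one attempt and no reset: what is moved stays moved. The work goes in short steps, Python scripts to look and compute and a tool call to move; the robot and the scene stay as the last step left them, time stands still between calls to the robot, and variables do not carry over. Pictures are saved under pics/ and viewed, at most 11 in all, crops included, and the job is handed in when it is done.

Besides the shell and the picture viewer there is one more tool, called after "Request:" as name(argument=value, ...), one argument or row to a line, values as JSON. move_arm: Moves the arm, as the interface text tells. Its arguments: {"type":"object","properties":{"series":{"type":"array"},"grip_force":{"type":"number"}},"required":["series"]}

```bash
mkdir -p pics
cat > h.py <<'E'
from workcell import *
import numpy as np, cv2
from scipy.spatial.transform import Rotation as R
def px2w(name,pts,z,c=None):
    c=c or calibration(name); K=np.array(c["camera_matrix"]); 
    p=cv2.undistortPoints(np.array(pts,float).reshape(-1,1,2),K,np.array([c["k1"],0,0,0,0.]))[:,0]
    Rm=R.from_rotvec(np.ravel(c["rvec"])).as_matrix(); t=np.ravel(c["tvec"])
    o=-Rm.T@t; d=np.c_[p,np.ones(len(p))]@Rm
    return o+d*((z-o[2])/d[:,2])[:,None]
E
python3 - <<'E'
from h import *
for n in ["top","side"]:
    cv2.imwrite(f"pics/{n}0.png",cv2.resize(read_camera(n)[...,::-1],(800,600),interpolation=cv2.INTER_CUBIC))
s=read_state(); print(s)
E
```

```text
{'time': 0.1, 'q': array([-1.29490045e+00,  2.64687736e-01,  1.60526030e+00,  9.51387592e-06,
        1.27371838e+00, -3.68763744e-02]), 'joint_vel': array([ 0.00062703, -0.00168114, -0.0037184 ,  0.0007281 , -0.00021332,
        0.00012824]), 'joint_torque': array([-3.18206130e-04, -5.16710293e+01, -3.68588734e+01, -1.62159022e-04,
        6.28305148e-03, -3.89072966e-05]), 'tool_pos': array([ 0.20752003, -0.64156699,  0.21626753]), 'tcp_rot': array([-3.10122025e+00, -4.88976170e-01,  3.73945300e-04]), 'wrist_force': array([ 0.17847616,  0.93482844, -0.13436006]), 'torque': array([ 0.05582166, -0.01695406, -0.01451629]), 'grip_force': 0.0, 'width': 0.9975694975267555}
```

View pics/top0.png

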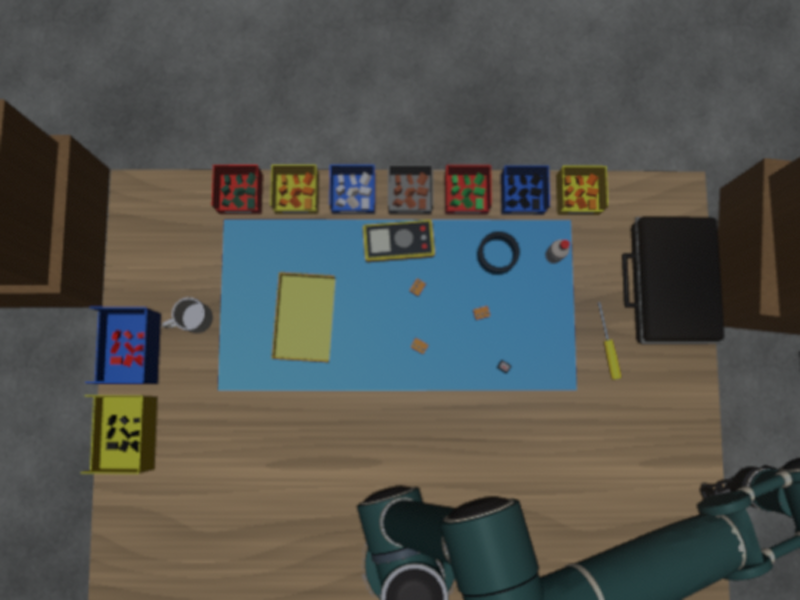

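The top view shows the pan at (305,318), terminals at (418,287), (482,313) and (420,346), and the relay at (504,367). I'll measure them on an enlarged crop.

Run:
```python
from h import *
im=read_camera("top"); 
cv2.imwrite("pics/crop.png",cv2.resize(im[180:270,180:380,::-1],None,fx=4,fy=4,interpolation=cv2.INTER_CUBIC))
h=cv2.cvtColor(im,cv2.COLOR_RGB2HSV)
m=((h[...,0]>5)&(h[...,0]<22)&(h[...,1]>90)&(h[...,2]>90)).astype(np.uint8); m[:, :260]=0;m[:180]=0;m[265:]=0;m[:,380:]=0
n,l,st,ce=cv2.connectedComponentsWithStats(m)
for i in range(1,n):
    if st[i,4]>15:
        c=np.argwhere(l==i)[:,::-1].astype(np.float32); print(st[i],ce[i],cv2.minAreaRect(c),px2w("top",[ce[i]],.021))
P=np.array([[504,367],[276,273],[336,275],[330,362],[274,360],[222,220],[576,390],[420,260],[365,261],[498,252]])*.7
print(px2w("top",P,.02).round(3))
```

```text
[288 196   9  10  50] [292.16 200.66] ((292.1153564453125, 200.576904296875), (5.824352264404297, 8.59785270690918), 33.6900634765625) [[ 0.64668728 -0.01842112  0.021     ]]
[332 215  10   8  54] [336.64814815 218.51851852] ((336.70001220703125, 218.6000213623047), (6.008327484130859, 8.538147926330566), 71.56504821777344) [[ 0.58461595 -0.17103105  0.021     ]]
[289 238  10   9  50] [293.08 241.56] ((293.20001220703125, 241.6000213623047), (8.9442720413208, 6.260990142822266), 26.56505012512207) [[ 0.50545409 -0.02095321  0.021     ]]
[[ 0.453 -0.224  0.02 ]
 [ 0.68   0.323  0.02 ]
 [ 0.675  0.178  0.02 ]
 [ 0.465  0.19   0.02 ]
 [ 0.47   0.323  0.02 ]
 [ 0.812  0.459  0.02 ]
 [ 0.398 -0.395  0.02 ]
 [ 0.712 -0.025  0.02 ]
 [ 0.71   0.108  0.02 ]
 [ 0.733 -0.215  0.02 ]]
```

View pics/crop.png

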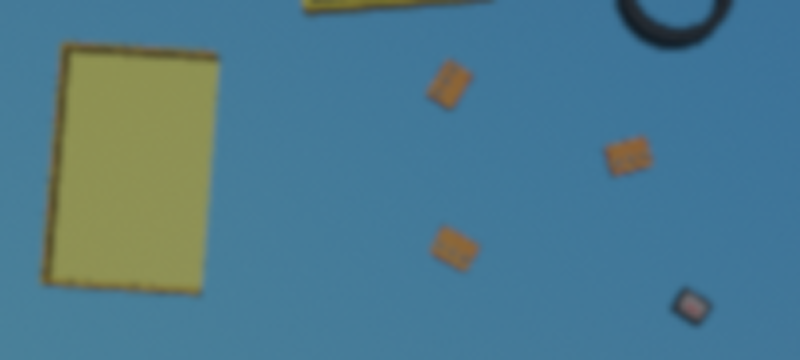

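The crop shows the pan mouth edge from (218,57) to (203,292), terminals centred at (450,85), (629,156) and (455,249), and the relay at (692,306). All three paths into the pan are clear. My order is A (far), C (near), then B, each pushed as straight tool-x strokes.

```bash
cat >> h.py <<'E'
def plan(pos,yaw,n,s=None):
    s=s or read_state(); p=np.array(s["tool_pos"]); M=R.from_rotvec(s["tcp_rot"])
    X=M.as_matrix()[:,0]; y0=np.degrees(np.arctan2(X[1],X[0])); dy=(yaw-y0+180)%360-180
    # also correct residual tilt via exact target, spread evenly
    T=R.from_euler("z",yaw,degrees=True)*R.from_euler("x",180,degrees=True)
    rv=(M.inv()*T).as_rotvec(degrees=True)/n; d=(np.array(pos)-p)/n
    for k in range(n):
        print([round(float(v),2) for v in M.inv().apply(d)*100]+[round(float(v),1) for v in rv]); M=M*R.from_rotvec(rv,degrees=True)
def blocks():
    im=read_camera("top"); h=cv2.cvtColor(im,cv2.COLOR_RGB2HSV)
    m=((h[...,0]>5)&(h[...,0]<20)&(h[...,1]>110)&(h[...,2]>90)).astype(np.uint8); m[:,:196]=0;m[:180]=0;m[265:]=0;m[:,380:]=0
    n,l,st,ce=cv2.connectedComponentsWithStats(m)
    for i in range(1,n):
        if st[i,4]>15:
            c=np.argwhere(l==i)[:,::-1].astype(np.float32); b=px2w("top",cv2.boxPoints(cv2.minAreaRect(c)),.021)[:,:2]
            print(st[i,4],px2w("top",[ce[i]],.021)[0,:2].round(3),b.round(3).tolist())
    return im
E
python3 - <<'E'
from h import *
P=180+np.array([[218,57],[203,292]])/4
print(px2w("top",P,.003).round(4))
print(px2w("top",180+np.array([[67,50],[50,282]])/4,.033).round(4))
plan([.6525,-.075,.10],95.7,15)
E
```

```text
[[0.6722 0.1819 0.003 ]
 [0.4678 0.1923 0.003 ]]
[[0.6729 0.3089 0.033 ]
 [0.4743 0.3188 0.033 ]]
[3.98, -2.68, 0.78, -0.0, -0.0, -5.2]
[4.21, -2.31, 0.78, -0.0, -0.0, -5.2]
[4.4, -1.92, 0.78, -0.0, -0.0, -5.2]
[4.56, -1.51, 0.78, -0.0, -0.0, -5.2]
[4.68, -1.1, 0.78, -0.0, -0.0, -5.2]
[4.76, -0.67, 0.78, -0.0, -0.0, -5.2]
[4.8, -0.24, 0.78, -0.0, -0.0, -5.2]
[4.8, 0.2, 0.78, -0.0, -0.0, -5.2]
[4.76, 0.63, 0.78, -0.0, -0.0, -5.2]
[4.68, 1.06, 0.78, -0.0, -0.0, -5.2]
[4.57, 1.48, 0.78, -0.0, -0.0, -5.2]
[4.42, 1.88, 0.78, -0.0, -0.0, -5.2]
[4.23, 2.28, 0.78, -0.0, -0.0, -5.2]
[4.01, 2.65, 0.78, -0.0, -0.0, -5.2]
[3.75, 3.0, 0.78, -0.0, -0.0, -5.2]
```

Request:
move_arm(
  series=[0,4.0,-2.7,0.8,0,0,-5.2,0,4.2,-2.3,0.8,0,0,-5.2,0,4.4,-1.9,0.8,0,0,-5.2,0,4.6,-1.5,0.8,0,0,-5.2,0,4.7,-1.1,0.8,0,0,-5.2],
  grip_force=40,
)

```text
time: 0.78
tool_pos: [0.3573, -0.4516, 0.1769]
tcp_rot: [-2.912, -1.179, -0.0]
wrist_force: [0.0, 0.2, -0.0]
width: -0.004
grip_force: 0.0
```

Request:
move_arm(
  series=[0,4.8,-0.7,0.8,0,0,-5.2,0,4.8,-0.2,0.8,0,0,-5.2,0,4.8,0.2,0.8,0,0,-5.2,0,4.8,0.6,0.8,0,0,-5.2,0,4.7,1.1,0.8,0,0,-5.2],
)

```text
time: 1.4
tool_pos: [0.506, -0.2618, 0.137]
tcp_rot: [-2.572, -1.804, 0.0]
wrist_force: [1.1, 0.4, -0.2]
width: -0.003
grip_force: 0.0
```

Request:
move_arm(
  series=[0,4.6,1.5,0.8,0,0,-5.2,0,4.4,1.9,0.8,0,0,-5.2,0,4.2,2.3,0.8,0,0,-5.2,0,4.0,2.6,0.8,0,0,-5.2,0,3.8,3.0,0.8,0,0,-5.2],
)

```text
time: 2.02
tool_pos: [0.6538, -0.0724, 0.0968]
tcp_rot: [-2.1, -2.336, 0.001]
wrist_force: [-0.2, -1.0, 0.1]
width: -0.002
grip_force: 0.0
```

Run:
```python
from h import *
c=calibration("wrist"); im=read_camera("wrist"); cv2.imwrite("pics/w1.png",im[...,::-1]); import pickle; pickle.dump(c,open("c1.pkl","wb"))
```

```text
(no output)
```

View pics/w1.png

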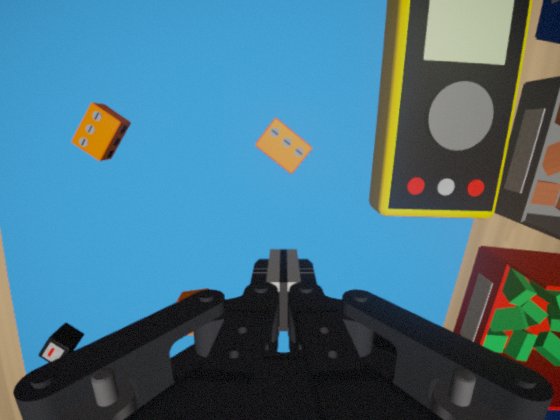

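The wrist view shows A's top centred at (284,146), C at about (97,131), and the closed fingertips at (285,265). The meter's near edge is at about (378,205), clear of the path.

Run:
```python
from h import *
import pickle; c=pickle.load(open("c1.pkl","rb"))
print(px2w("wrist",[[284,146],[97,131],[311,150],[276,119],[257,143],[291,172]],.021,c).round(4))
a=px2w("wrist",[[284,146]],.021,c)[0]; s=read_state(); M=R.from_rotvec(s["tcp_rot"])
print(s["tool_pos"],M.inv().apply(a-s["tool_pos"])*100, M.inv().apply([.62-a[0],.25-a[1],0])*100)
```

```text
[[ 0.6472 -0.0175  0.021 ]
 [ 0.507  -0.0206  0.021 ]
 [ 0.6675 -0.0182  0.021 ]
 [ 0.6393  0.0011  0.021 ]
 [ 0.6271 -0.0174  0.021 ]
 [ 0.6546 -0.0361  0.021 ]]
[ 0.65669141 -0.0673476   0.09588963] [ 5.03592122 -0.4049195   7.50460079] [26.88532893  0.26207008  0.08852508]
```

Request:
move_arm(
  series=[0,-1.5,-0.4,1.0,0,0,0,0,0,0,4.0,0,0,0,0,0,0,2.8,0,0,0,0,2.0,0,0,0,0,0,0,1.5,0,0,0,0,0],
)

```text
time: 2.7
tool_pos: [0.6469, -0.054, 0.0199]
tcp_rot: [2.105, 2.332, 0.0]
wrist_force: [-0.0, -0.4, 1.0]
width: -0.002
grip_force: 0.0
```

Request:
move_arm(
  series=[0,1.5,0,0,0,0,0,0,1.5,0,0,0,0,0,0,1.5,0,0,0,0,0,0,1.5,0,0,0,0,0,0,0,0,0,0,0,0],
)

```text
time: 3.32
tool_pos: [0.6408, 0.0068, 0.0195]
tcp_rot: [-2.102, -2.335, 0.0]
wrist_force: [0.1, -0.7, -0.2]
width: 0.0
grip_force: 0.0
```

Run:
```python
from h import *
im=read_camera("wrist"); cv2.imwrite("pics/w2.png",im[...,::-1]); s=read_state(); print(s["tool_pos"],s["wrist_force"])
blocks()
```

```text
[0.64092237 0.00606096 0.0194427 ] [-0.45405809 -0.61014713  0.47683728]
37 [ 0.587 -0.172] [[0.59, -0.154], [0.598, -0.183], [0.579, -0.187], [0.572, -0.158]]
```

View pics/w2.png

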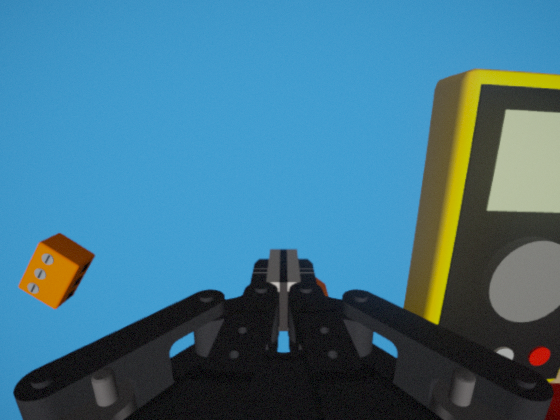

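The wrist view shows C at (57,270) and a sliver of orange right of the fingertips at (320,288). Nothing orange lies ahead, so A has slipped round the right side of the fingers.

Run:
```python
from h import *
print(px2w("wrist",[[320,280],[325,292],[57,270]],.021).round(4))
print(px2w("wrist",[[268,262],[300,262],[270,252],[299,250]],.0115).round(4))
```

```text
[[ 0.6617 -0.0059  0.021 ]
 [ 0.6655 -0.0131  0.021 ]
 [ 0.5125 -0.0166  0.021 ]]
[[ 6.317e-01 -2.500e-03  1.150e-02]
 [ 6.502e-01 -5.000e-04  1.150e-02]
 [ 6.323e-01  3.900e-03  1.150e-02]
 [ 6.488e-01  6.900e-03  1.150e-02]]
```

Request:
move_arm(
  series=[0,0,0,-5.0,0,0,0,0,-3.0,0,-4.0,0,0,0,0,-6.0,0,0,0,0,0,0,-2.0,0,0,0,0,0,0,0,0,0,0,0,0],
)

```text
time: 4.05
tool_pos: [0.6519, -0.1058, 0.1089]
tcp_rot: [-2.107, -2.329, 0.001]
wrist_force: [-1.3, 0.6, -0.4]
width: 0.0
grip_force: 0.0
```

Run:
```python
from h import *
import pickle
c=calibration("wrist"); im=read_camera("wrist"); cv2.imwrite("pics/w3.png",im[...,::-1]); pickle.dump(c,open("c3.pkl","wb")); print(read_state()["tool_pos"])
blocks()
```

```text
[ 0.65163624 -0.10436917  0.10860474]
39 [ 0.645 -0.019] [[0.637, -0.003], [0.662, -0.016], [0.654, -0.032], [0.629, -0.02]]
46 [ 0.506 -0.023] [[0.502, -0.004], [0.52, -0.013], [0.505, -0.042], [0.488, -0.033]]
```

View pics/w3.png

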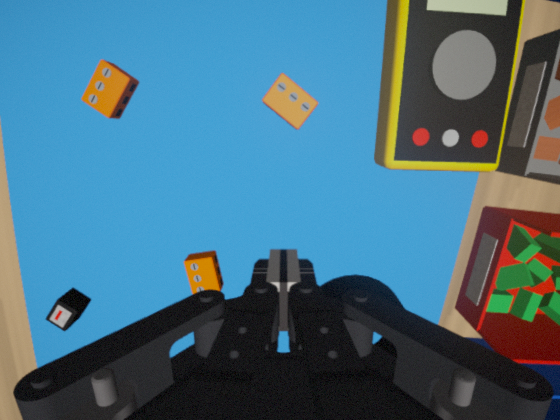

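The wrist view shows A at (290,101), apparently unmoved. The tips seem to have passed over it or barely touched it, so I'll check.

Run:
```python
from h import *
import workcell,pickle
print([n for n in dir(workcell) if not n.startswith('_')], getattr(workcell,'tcp_to_tips',None))
c=pickle.load(open("c3.pkl","rb"))
print(px2w("wrist",[[290,101],[264,99],[283,74],[317,104],[298,128]],.021,c).round(4))
```

```text
['MotionError', 'calibration', 'finish_job', 'read_camera', 'read_state', 'tcp_to_tips'] 0.008
[[ 0.6468 -0.0177  0.021 ]
 [ 0.6272 -0.0182  0.021 ]
 [ 0.6396  0.0008  0.021 ]
 [ 0.6674 -0.0178  0.021 ]
 [ 0.655  -0.0368  0.021 ]]
```

A has not moved, so the tips must ride higher than stated. I'll feel for the mat slowly behind A.

Request:
move_arm(
  series=[0,2.3,0.4,4.0,0,0,0,0,0,0,4.0,0,0,0,0,0,0,0.9,0,0,0,0,0,0,0,0,0,0,0,0,0,0,0,0,0],
)

```text
time: 4.78
tool_pos: [0.6557, -0.0807, 0.0225]
tcp_rot: [2.102, 2.331, 0.003]
wrist_force: [0.0, -0.6, 0.5]
width: 0.004
grip_force: 0.0
```

Run:
```python
from h import *
s=read_state(); print(s["tool_pos"],s["wrist_force"],s["width"])
cv2.imwrite("pics/s1.png",cv2.resize(read_camera("side")[...,::-1],(800,600),interpolation=cv2.INTER_CUBIC))
```

```text
[ 0.65565317 -0.08074583  0.0225382 ] [ 0.02181609 -0.61603604  0.49531203] 0.00390251167106303
```

View pics/s1.png

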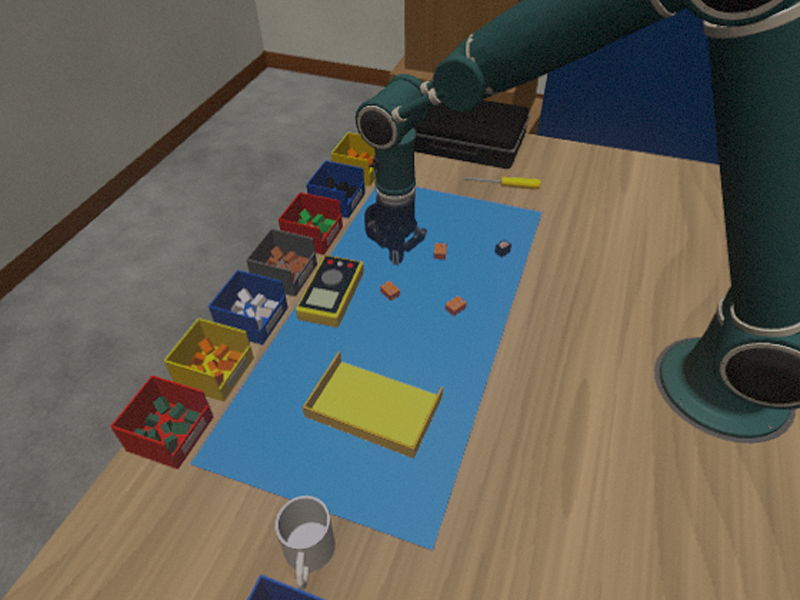

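The side view shows the fingertips at about (396,262), not clearly touching the mat. Next I'll compare that with projections at several heights.

Run:
```python
from h import *
c=calibration("side")
pr=lambda p:cv2.projectPoints(np.array(p,float).reshape(-1,1,3),np.ravel(c["rvec"]),np.ravel(c["tvec"]),np.array(c["camera_matrix"]),np.array([c["k1"],0,0,0,0.]))[0][:,0]/.7
print(pr([[.6557,-.0807,z] for z in (.003,.0145,.03,.05)]).round(1)); print(pr([[.647,-.0175,.021],[.507,-.0206,.021]]).round(1))
im=read_camera("side"); cv2.imwrite("pics/s2.png",cv2.resize(im[150:220,240:330,::-1],None,fx=8,fy=8,interpolation=cv2.INTER_CUBIC))
```

```text
[[396.9 271.9]
 [396.8 268. ]
 [396.7 262.7]
 [396.5 255.7]]
[[390.2 286.2]
 [455.4 301.2]]
```

View pics/s2.png

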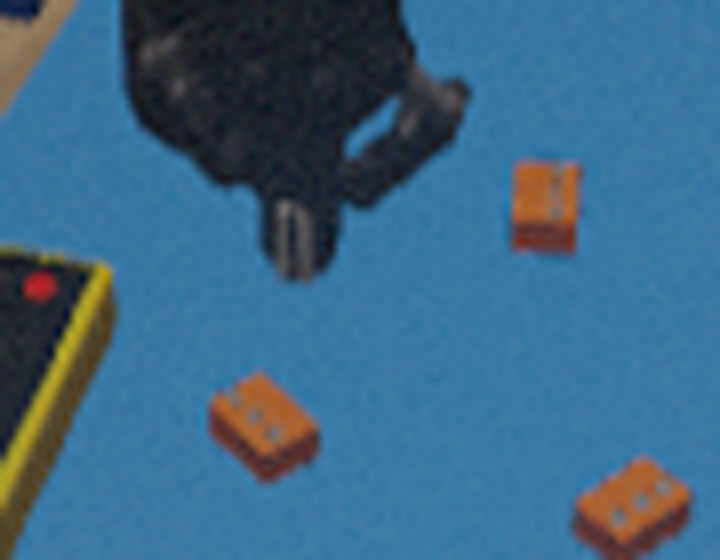

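The tips in the crop end at (297,282), which corresponds to roughly 25–30 mm height rather than 14 mm. I'll lower gently until contact.

Request:
move_arm(
  series=[0,0,0,0.6,0,0,0,0,0,0,0.2,0,0,0,0,0,0,0,0,0,0],
)

```text
time: 5.25
tool_pos: [0.6536, -0.0808, 0.0121]
tcp_rot: [-2.104, -2.332, 0.001]
wrist_force: [-0.6, -0.1, -0.5]
width: -0.004
grip_force: 0.0
```

Request:
move_arm(
  series=[0,0,0,0.2,0,0,0,0,0,0,0.2,0,0,0,0,0,0,0,0,0,0],
)

```text
time: 5.62
tool_pos: [0.6537, -0.0807, 0.0082]
tcp_rot: [-2.103, -2.333, 0.001]
wrist_force: [0.3, -0.4, -0.1]
width: -0.0
grip_force: 0.0
```

Request:
move_arm(
  series=[0,0,0,0.2,0,0,0,0,0,0,0.1,0,0,0,0,0,0,0,0,0,0],
)

```text
time: 6.0
tool_pos: [0.6538, -0.0807, 0.0053]
tcp_rot: [-2.104, -2.333, 0.0]
wrist_force: [-0.0, 0.6, 0.1]
width: -0.001
grip_force: 0.0
```

Request:
move_arm(
  series=[0,0,0,0.2,0,0,0,0,0,0,0,0,0,0],
)

```text
time: 6.25
tool_pos: [0.6537, -0.0807, 0.0033]
tcp_rot: [-2.103, -2.333, 0.0]
wrist_force: [-0.0, -0.4, -0.3]
width: -0.0
grip_force: 0.0
```

Request:
move_arm(
  series=[0,0,0,0.2,0,0,0,0,0,0,0,0,0,0],
)

```text
time: 6.5
tool_pos: [0.6538, -0.0807, 0.0012]
tcp_rot: [-2.103, -2.333, 0.0]
wrist_force: [0.4, 0.3, -0.5]
width: -0.004
grip_force: 0.0
```

Request:
move_arm(
  series=[0,0,0,0.2,0,0,0,0,0,0,0,0,0,0],
)

```text
time: 6.75
tool_pos: [0.6538, -0.0807, -0.0007]
tcp_rot: [-2.103, -2.333, 0.0]
wrist_force: [0.3, -0.7, -0.6]
width: 0.002
grip_force: 0.0
```

Request:
move_arm(
  series=[0,0,0,0.2,0,0,0,0,0,0,0,0,0,0],
)

```text
time: 7.0
tool_pos: [0.6538, -0.0807, -0.0027]
tcp_rot: [-2.103, -2.333, 0.0]
wrist_force: [0.4, -0.6, -0.1]
width: -0.002
grip_force: 0.0
```

Request:
move_arm(
  series=[0,2.0,0,0,0,0,0,0,1.5,0,0,0,0,0,0,1.5,0,0,0,0,0,0,1.5,0,0,0,0,0,0,1.5,0,0,0,0,0],
)

```text
time: 7.62
tool_pos: [0.6456, 0.0002, -0.0024]
tcp_rot: [2.103, 2.334, 0.0]
wrist_force: [-0.0, -0.2, 0.5]
width: -0.005
grip_force: 0.1
```

Run:
```python
from h import *
c=calibration("wrist"); im=read_camera("wrist")
h=cv2.cvtColor(im,cv2.COLOR_RGB2HSV); m=((h[...,0]>5)&(h[...,0]<20)&(h[...,1]>150)&(h[...,2]>120)).astype(np.uint8)
n,l,st,ce=cv2.connectedComponentsWithStats(m)
for i in range(1,n):
    if st[i,4]>80: print(st[i],px2w("wrist",[ce[i]],.021,c).round(3))
s=read_state(); print(s["tool_pos"],s["wrist_force"]); cv2.imwrite("pics/w4.png",im[...,::-1])
```

```text
[ 233  198   78   55 3325] [[0.637 0.025 0.021]]
[   0  245   42   75 1803] [[ 0.512 -0.02   0.021]]
[ 0.64522729  0.00180473 -0.00257471] [-0.4081434   1.06757687 -0.91227099]
```

View pics/w4.png

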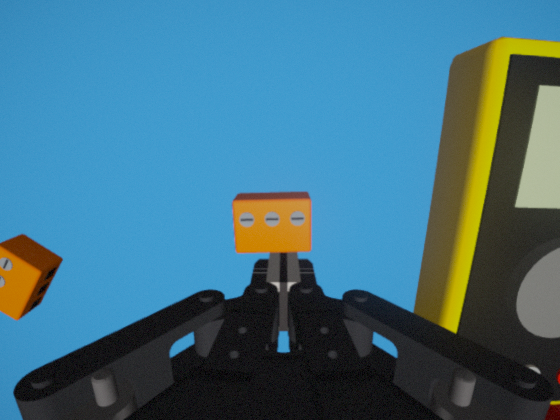

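A is now ahead and flush against the fingertips, centred at (272,222), about 6 mm left of the finger line. I'll recentre and push on.

Request:
move_arm(
  series=[0,-1.0,-0.3,0,0,0,0,0,0,-0.3,0,0,0,0,0,0.8,0,0,0,0,0,0,1.5,0,0,0,0,0,0,2.0,0,0,0,0,0],
)

```text
time: 8.3
tool_pos: [0.6363, 0.032, -0.0025]
tcp_rot: [-2.105, -2.332, -0.0]
wrist_force: [0.3, -0.8, -0.7]
width: -0.0
grip_force: 0.1
```

Request:
move_arm(
  series=[0,2.0,0,0,0,0,0,0,2.0,0,0,0,0,0,0,2.0,0,0,0,0,0,0,2.0,0,0,0,0,0,0,2.0,0,0,0,0,0],
)

```text
time: 8.93
tool_pos: [0.6258, 0.132, -0.0025]
tcp_rot: [-2.103, -2.333, 0.0]
wrist_force: [-0.2, -0.8, -0.1]
width: 0.002
grip_force: 0.1
```

```bash
cat >> h.py <<'E'
def wblocks():
    c=calibration("wrist"); im=read_camera("wrist"); s=read_state(); M=R.from_rotvec(s["tcp_rot"])
    h=cv2.cvtColor(im,cv2.COLOR_RGB2HSV); m=((h[...,0]>5)&(h[...,0]<20)&(h[...,1]>150)&(h[...,2]>120)).astype(np.uint8)
    n,l,st,ce=cv2.connectedComponentsWithStats(m)
    for i in range(1,n):
        if st[i,4]>80:
            p=px2w("wrist",[ce[i]],.021,c)[0]; r=cv2.minAreaRect(np.argwhere(l==i)[:,::-1].astype(np.float32))
            print(st[i],p.round(3),"tool cm",(M.inv().apply(p-s["tool_pos"])*100).round(1),"rect",np.round(r[1],0),round(r[2]))
    print(s["time"],s["tool_pos"].round(4)); return im
E
python3 -c "
from h import *
wblocks()"
```

```text
[ 248  199   77   54 3457] [0.623 0.157 0.021] tool cm [ 2.3  0.  -2.3] rect [53. 76.] 90
8.975 [ 0.6256  0.1342 -0.0025]
```

Request:
move_arm(
  series=[0,2.0,0,0,0,0,0,0,2.0,0,0,0,0,0,0,2.0,0,0,0,0,0,0,2.0,0,0,0,0,0,0,1.0,0,0,0,0,0],
)

```text
time: 9.6
tool_pos: [0.6166, 0.2216, -0.0025]
tcp_rot: [2.102, 2.334, 0.0]
wrist_force: [0.3, -0.5, -0.5]
width: -0.001
grip_force: 0.1
```

Request:
move_arm(
  series=[0,0.5,0,0,0,0,0,0,0,0,0,0,0,0,0,-2.0,0,-2.0,0,0,0,0,0,0,-4.0,0,0,0,0,0,0,-2.0,0,0,0],
)

```text
time: 10.22
tool_pos: [0.6205, 0.2039, 0.0813]
tcp_rot: [2.104, 2.329, 0.006]
wrist_force: [-0.3, 0.3, 0.0]
width: 0.002
grip_force: 0.0
```

Run:
```python
from h import *
wblocks()
# approach C: target heading to (.515,.25)
C=np.array([.507,-.0206]); T=np.array([.52,.25]); d=(T-C)/np.linalg.norm(T-C); y=np.degrees(np.arctan2(d[1],d[0])); p=C-.065*d
print(y,p); plan([*p,.09],y,8)
```

```text
[258 140  49  19  95] [0.617 0.262 0.021] tool cm [5.8 0.  6.3] rect [51. 16.] 19
10.275 [0.6219 0.2046 0.0838]
87.24954583194304 [ 0.50388091 -0.08552512]
[-3.46, -1.84, -0.1, 0.1, -0.0, 1.1]
[-3.49, -1.77, -0.09, 0.1, -0.0, 1.1]
[-3.52, -1.71, -0.09, 0.1, -0.0, 1.1]
[-3.56, -1.64, -0.09, 0.1, -0.0, 1.1]
[-3.59, -1.57, -0.09, 0.1, -0.0, 1.1]
[-3.61, -1.5, -0.08, 0.1, -0.0, 1.1]
[-3.64, -1.44, -0.08, 0.1, -0.0, 1.1]
[-3.67, -1.37, -0.08, 0.1, -0.0, 1.1]
```

Request:
move_arm(
  series=[0,-3.5,-1.8,-0.1,0,0,1.1,0,-3.5,-1.8,-0.1,0,0,1.1,0,-3.5,-1.7,-0.1,0,0,1.1,0,-3.5,-1.6,-0.1,0,0,1.1,0,-3.6,-1.6,-0.1,0,0,1.1],
)

```text
time: 10.9
tool_pos: [0.544, 0.0224, 0.0823]
tcp_rot: [-2.214, -2.229, 0.0]
wrist_force: [0.4, 0.3, 0.8]
width: -0.003
grip_force: 0.0
```

Request:
move_arm(
  series=[0,-3.6,-1.5,-0.1,0,0,1.1,0,-3.6,-1.4,-0.1,0,0,1.1,0,-3.7,-1.4,-0.1,0,0,1.1,0,0,0,0,0,0,0],
)

```text
time: 11.4
tool_pos: [0.4991, -0.0867, 0.0852]
tcp_rot: [-2.28, -2.161, 0.001]
wrist_force: [1.0, 0.5, -0.2]
width: 0.001
grip_force: 0.0
```

Run:
```python
from h import *
wblocks(); print(read_state()["tcp_rot"])
```

```text
[263 116  44  45 821] [ 0.504 -0.027  0.021] tool cm [5.9 0.1 6.4] rect [34. 43.] 27
[382 291  25  18 240] [ 0.586 -0.158  0.021] tool cm [-6.7  9.   6.4] rect [18. 21.] 76
11.45 [ 0.4999 -0.0856  0.0853]
[-2.27924371e+00 -2.16171150e+00 -4.53511963e-05]
```

Request:
move_arm(
  series=[0,0.5,-2.0,0,0,0,10.5,0,0,0,3.0,0,0,10.5,0,0,0,3.0,0,0,0,0,0,0,2.7,0,0,0,0,0,0,0,0,0,0],
)

```text
time: 12.08
tool_pos: [0.4785, -0.0772, -0.0037]
tcp_rot: [-2.628, -1.713, 0.006]
wrist_force: [0.5, -0.1, -0.1]
width: -0.001
grip_force: 0.0
```

Request:
move_arm(
  series=[0,1.5,0,0,0,0,0,0,1.0,0,0,0,0,0,0,1.0,0,0,0,0,0,0,1.0,0,0,0,0,0,0,0,0,0,0,0,0],
)

```text
time: 12.7
tool_pos: [0.4996, -0.0367, -0.0012]
tcp_rot: [2.632, 1.715, 0.001]
wrist_force: [0.2, 0.7, 0.0]
width: -0.0
grip_force: 0.0
```

Run:
```python
from h import *
cv2.imwrite("pics/w5.png",wblocks()[...,::-1])
```

```text
[ 249  174   56   75 3450] [ 0.509 -0.006  0.021] tool cm [ 3.2 -0.3 -2.2] rect [74. 55.] 90
12.75 [ 0.4993 -0.037  -0.0014]
```

View pics/w5.png

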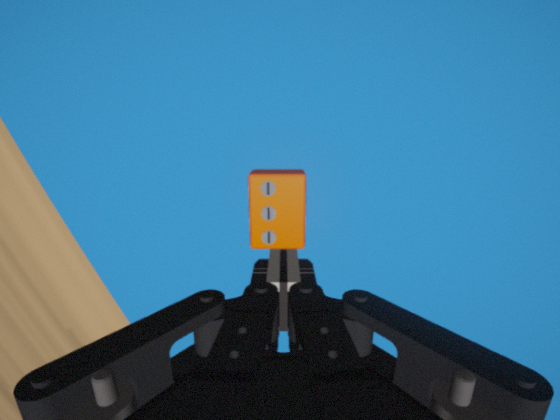

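C sits end-on and flush at (277,210), nearly centred. Next I'll curve it round to the pan heading.

Request:
move_arm(
  series=[0,1.5,0,0,0,0,-4.5,0,1.5,0,0,0,0,-4.5,0,1.5,0,0,0,0,-4.5,0,1.5,0,0,0,0,-4.5,0,1.5,0,0,0,0,-4.0],
)

```text
time: 13.38
tool_pos: [0.5181, 0.0346, -0.0016]
tcp_rot: [-2.255, -2.187, 0.0]
wrist_force: [0.6, -0.7, 0.7]
width: -0.001
grip_force: 0.2
```

Run:
```python
from h import *
wblocks(); print(read_state()["tcp_rot"])
```

```text
[ 251  177   56   75 3448] [0.516 0.065 0.021] tool cm [ 2.9 -0.3 -2.3] rect [74. 55.] 90
13.425 [ 0.5183  0.036  -0.0015]
[-2.25275470e+00 -2.18899194e+00 -8.54628688e-04]
```

Request:
move_arm(
  series=[0,2.0,0,0,0,0,0,0,2.0,0,0,0,0,0,0,2.0,0,0,0,0,0,0,2.0,0,0,0,0,0,0,2.0,0,0,0,0,0],
)

```text
time: 14.05
tool_pos: [0.5214, 0.1352, -0.0016]
tcp_rot: [-2.258, -2.184, 0.0]
wrist_force: [0.6, 0.1, 0.5]
width: -0.001
grip_force: 0.1
```

```bash
python3 -c "
from h import *
wblocks()"
```

```text
[ 463    0   84   41 3044] [0.612 0.244 0.021] tool cm [11.   8.7 -2.2] rect [83. 40.] 0
[ 251  176   56   76 3532] [0.52  0.166 0.021] tool cm [ 2.9 -0.3 -2.2] rect [75. 55.] 90
14.1 [ 0.5218  0.1373 -0.0014]
```

Request:
move_arm(
  series=[0,2.0,0,0,0,0,0,0,2.0,0,0,0,0,0,0,2.0,0,0,0,0,0,0,1.8,0,0,0,0,0,0,1.0,0,0,0,0,0],
)

```text
time: 14.72
tool_pos: [0.5244, 0.2239, -0.0015]
tcp_rot: [2.256, 2.186, 0.0]
wrist_force: [-0.0, -0.3, 0.4]
width: -0.002
grip_force: 0.2
```

Request:
move_arm(
  series=[0,0.4,0,0,0,0,0,0,0,0,0,0,0,0,0,-2.0,0,-2.0,0,0,0,0,0,0,-4.0,0,0,0,0,0,0,-3.0,0,0,0],
)

```text
time: 15.35
tool_pos: [0.5241, 0.2057, 0.0898]
tcp_rot: [2.259, 2.183, 0.001]
wrist_force: [0.3, 0.2, -0.0]
width: -0.004
grip_force: 0.0
```

Run:
```python
from h import *
wblocks()
plan([.605,-.24,.09],106,10)
```

```text
[379 137  46  40 169] [0.605 0.257 0.021] tool cm [5.2 7.6 7.4] rect [27. 57.] 47
15.4 [0.527  0.2068 0.0943]
[-4.44, 0.93, 0.04, 0.0, -0.0, -1.8]
[-4.47, 0.79, 0.04, 0.0, -0.0, -1.8]
[-4.49, 0.65, 0.04, 0.0, -0.0, -1.8]
[-4.51, 0.51, 0.04, 0.0, -0.0, -1.8]
[-4.52, 0.37, 0.04, 0.0, -0.0, -1.8]
[-4.53, 0.23, 0.04, 0.0, -0.0, -1.8]
[-4.53, 0.09, 0.04, 0.0, -0.0, -1.8]
[-4.54, -0.06, 0.04, 0.0, -0.0, -1.8]
[-4.53, -0.2, 0.04, 0.0, -0.0, -1.8]
[-4.52, -0.34, 0.04, 0.0, -0.0, -1.8]
```

Request:
move_arm(
  series=[0,-4.4,0.9,0,0,0,-1.8,0,-4.5,0.8,0,0,0,-1.8,0,-4.5,0.7,0,0,0,-1.8,0,-4.5,0.5,0,0,0,-1.8,0,-4.5,0.4,0,0,0,-1.8],
)

```text
time: 16.02
tool_pos: [0.5633, -0.0186, 0.0882]
tcp_rot: [-2.079, -2.355, 0.0]
wrist_force: [0.3, -0.1, -0.6]
width: 0.001
grip_force: 0.0
```

Request:
move_arm(
  series=[0,-4.5,0.2,0,0,0,-1.8,0,-4.5,0.1,0,0,0,-1.8,0,-4.5,-0.1,0,0,0,-1.8,0,-4.5,-0.2,0,0,0,-1.8,0,-4.5,-0.3,0,0,0,-1.8],
)

```text
time: 16.65
tool_pos: [0.602, -0.2403, 0.088]
tcp_rot: [-1.888, -2.511, 0.0]
wrist_force: [0.7, 0.2, 0.1]
width: -0.002
grip_force: 0.0
```

Run:
```python
from h import *
im=wblocks(); s=read_state(); print(s["tcp_rot"],s["tool_pos"]); cv2.imwrite("pics/w6.png",im[...,::-1])
M=R.from_rotvec(s["tcp_rot"]); print(M.inv().apply(np.array([.585,-.171,.021])-s["tool_pos"])*100)
```

```text
16.7 [ 0.6033 -0.2462  0.0885]
[ 1.88626088  2.50673692 -0.00375035] [ 0.60330665 -0.24616884  0.08854206]
[7.76343436 0.31770166 6.71582662]
```

View pics/w6.png

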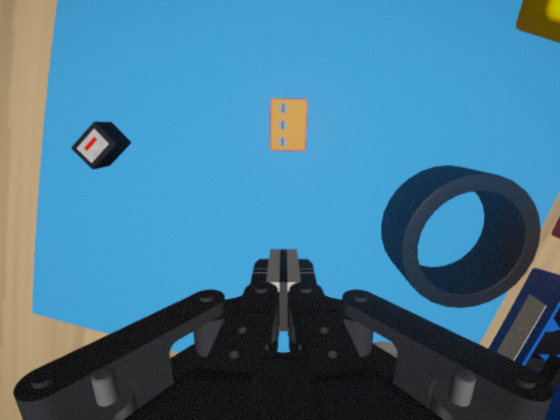

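B sits exactly square ahead at (289,125). The relay at (100,145) and tape at (460,235) are clear of the path. I'll lower and push.

Request:
move_arm(
  series=[0,1.5,0.3,2.0,0,0,0,0,0,0,4.0,0,0,0,0,0,0,3.0,0,0,0,0,0,0,0,0,0,0,0,1.5,0,0,0,0,0],
)

```text
time: 17.32
tool_pos: [0.5979, -0.2095, -0.0005]
tcp_rot: [1.889, 2.508, 0.001]
wrist_force: [0.2, 0.5, 0.1]
width: -0.0
grip_force: 0.0
```

Request:
move_arm(
  series=[0,1.2,0,0,0,0,0,0,1.2,0,0,0,0,0,0,1.2,0,0,0,0,0,0,1.5,0,0,0,0,3.0,0,1.5,0,0,0,0,3.0],
)

```text
time: 17.95
tool_pos: [0.5794, -0.1441, -0.0011]
tcp_rot: [2.018, 2.407, 0.0]
wrist_force: [-0.2, -0.2, -0.6]
width: -0.002
grip_force: 0.1
```

```bash
python3 -c "
from h import *
wblocks()"
```

```text
[ 251  177   56   75 3447] [ 0.571 -0.114  0.021] tool cm [ 2.9 -0.2 -2.2] rect [74. 55.] 90
18.0 [ 0.5785 -0.1424 -0.0014]
```

Request:
move_arm(
  series=[0,1.8,0,0,0,0,2.7,0,1.8,0,0,0,0,2.7,0,1.8,0,0,0,0,2.7,0,1.8,0,0,0,0,2.7,0,2.0,0,0,0,0,0],
)

```text
time: 18.62
tool_pos: [0.5722, -0.0528, -0.0013]
tcp_rot: [2.233, 2.209, 0.0]
wrist_force: [0.5, -0.7, 0.4]
width: 0.001
grip_force: 0.1
```

Request:
move_arm(
  series=[0,2.0,0,0,0,0,0,0,2.0,0,0,0,0,0,0,2.0,0,0,0,0,0,0,2.0,0,0,0,0,0,0,2.0,0,0,0,0,0],
)

```text
time: 19.25
tool_pos: [0.5733, 0.0478, -0.0015]
tcp_rot: [-2.234, -2.208, -0.0]
wrist_force: [0.9, -0.5, -0.2]
width: 0.001
grip_force: 0.1
```

```bash
python3 -c "
from h import *
wblocks(); print(read_state()['tcp_rot'])"
```

```text
[ 251  177   56   75 3456] [0.571 0.079 0.021] tool cm [ 2.9 -0.3 -2.2] rect [74. 55.] 90
19.3 [ 0.5733  0.0498 -0.0015]
[-2.23303704e+00 -2.20854022e+00 -1.48402314e-03]
```

Request:
move_arm(
  series=[0,2.0,0,0,0,0,0,0,2.0,0,0,0,0,0,0,2.0,0,0,0,0,0,0,2.0,0,0,0,0,0,0,2.0,0,0,0,0,0],
)

```text
time: 19.92
tool_pos: [0.5745, 0.1478, -0.0015]
tcp_rot: [2.234, 2.208, 0.0]
wrist_force: [-0.2, -0.9, 0.5]
width: -0.0
grip_force: 0.1
```

Request:
move_arm(
  series=[0,2.0,-0.2,0,0,0,0,0,2.0,0,0,0,0,0,0,1.5,0,0,0,0,0,0,0.8,0,0,0,0,0,0,0.4,0,0,0,0,0],
)

```text
time: 20.55
tool_pos: [0.5733, 0.2138, -0.0015]
tcp_rot: [2.234, 2.209, -0.0]
wrist_force: [-0.6, 0.7, 0.9]
width: 0.001
grip_force: 0.1
```

Request:
move_arm(
  series=[0,0,0,0,0,0,0,0,-2.0,0,0,0,0,0,0,-2.0,0,-3.0,0,0,0,0,-4.0,0,-5.0,0,0,0,0,-6.0,0,-3.0,0,0,0],
)

```text
time: 21.18
tool_pos: [0.5728, 0.0765, 0.1079]
tcp_rot: [2.232, 2.208, 0.004]
wrist_force: [1.5, 0.8, -0.0]
width: 0.001
grip_force: 0.0
```

Request:
move_arm(
  series=[0,-6.0,0,-2.0,0,0,0,0,-6.0,0,0,0,0,0,0,-6.0,0,0,0,0,0,0,-3.0,0,0,0,0,0,0,0,0,0,0,0,0],
)

```text
time: 21.8
tool_pos: [0.5681, -0.1345, 0.1249]
tcp_rot: [2.24, 2.202, -0.001]
wrist_force: [0.9, 0.6, 0.2]
width: -0.001
grip_force: 0.0
```

Run:
```python
from h import *
a=cv2.resize(read_camera("top")[175:280,180:400,::-1],(800,382),interpolation=cv2.INTER_CUBIC)
b=cv2.resize(read_camera("side")[235:325,205:320,::-1],(282,218),interpolation=cv2.INTER_CUBIC)
o=np.zeros((600,800,3),np.uint8); o[:382]=a; o[382:,:282]=b
cv2.imwrite("pics/f.png",o); print(read_state()["tool_pos"])
```

```text
[ 0.5683553  -0.13156581  0.12475728]
```

View pics/f.png

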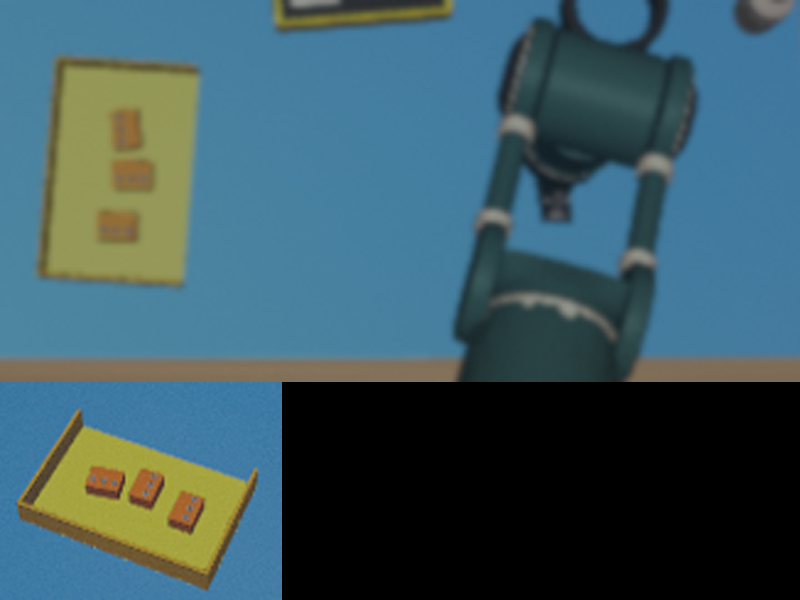

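All three terminals lie well inside the pan, at (126,130), (133,175) and (118,227) in the top crop. The mouth edge runs at about x=190, and the robot is clear of everything.

```bash
python3 -c "
from workcell import *
print(finish_job())"
```

```text
the job is handed in; nothing more can be done
None
```

All three terminal blocks were slid into the yellow pan and lie completely inside it, the relay and everything else on the bench were left alone, and the job is handed in at about 22 s of the 72 s allowed.

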